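# Tip the circuit board over against the rest block

### The arm

A 6-joint arm with a two-finger parallel gripper is mounted at the origin on the work surface. World frame = base frame: x ahead of the robot, y to its left, z up, the work surface at z = 0. Lengths are in m, angles in degrees, forces in N, time in s.
With the tool pointing down it reaches from about 0.3 to 0.75 m from the base axis. Payload 8.5 kg.
Tool frame: the origin (TCP) lies on the centre line of the jaws, within the pads' length; the fingertips stand 22 mm ahead of it and the grasp point (between the pads) lies 3 mm ahead of it (env.tip_reach is the distance from the TCP to the fingertips, in m); y points along the fingers, z is the direction in which the jaws open and shut, and the axes are right-handed (so a half turn about y gives the same grasp; the last joint's range is limited). The gripper opens to 85 mm and grips with 20 to 120 N. Pads are 22 mm wide; open, the fingers measure 114 mm over their backs; the gripper's body (76 mm by 85 mm) begins 54 mm behind the grasp point. The pads swing forward as they close: fully open they stand 13 mm farther back than shut.
Start: joints at [63.18, 21.807, 74.336, -0, 83.858, -12.336], TCP at [0.138, 0.533, 0.223] pointing down, gripper open.
Joint ranges: [-178.18, 178.18], [-50.72, 133.34], [12.68, 142.11], [-81.47, 261.47], [9.98, 163.14], [-165.26, 165.26]. Speed limits (degrees/s): [136.94, 136.94, 180, 180, 180, 180].

### API

Orientations are given as a 3x3 rotation matrix whose columns are the frame's x, y, z axes.
In Python, from rig import env, get_image gives the robot as it stands. The module is installed in compiled form; this text tells all that it offers.
- The arm moves only by the tool carry_out, never from a script. Its argument "targets" is a list that holds one entry, the list of rows, each a list of 7 numbers: the closure, from 0 (fully open) to 1 (shut), then the shift along the world's x, y, z in mm, then the turn, a rotation vector about the world's x, y, z in degrees. In form: [[[claw, dx, dy, dz, ax, ay, az], ...]]. A call has 1 to 20 rows; each row is the pose to reach, as a shift and turn from the pose commanded when the call began; what a row does not reach only later rows make up. A row lasts 1/12 s, in which the tool goes at most 41.7 mm and 7.16 degrees, less where a joint would pass 70% of its speed; a pose out of reach is approached as far as the arm can. A call with a gripper value outside its range is refused whole. The fingers move at their own pace and stop on an object; "squeeze" is the grip in N (left out, the last holds). Time passes only in rows, so rows that repeat a pose let the fingers close. It gives the time, the measured TCP pose, the force and the opening at its end, in the units of the state.
- env.observe(): the state, without advancing time (a new reading comes with each control period).
- get_image(name): name is "side" or "top"; returns a dict with "img" (384x512x3 uint8, red, green, blue), "fx", "fy", "cx", "cy" (pixels), "rvec" (rotation vector, rad) and "tvec" (3), from world to camera coordinates, as OpenCV has them. Camera axes: x right, y down, z forward; pixel columns grow to the right and rows downward; lengths in m; the calibration is good to about 2 mm. A picture is of the moment at which its call begins. There is no depth.
- env.close_job(): hands the job in, once; it reports no verdict.
The state is a dict: "time_s": time; "q": joint angles; "qvel": joint speeds; "joint_efforts": joint torques, N m; "position": TCP position; "tool_rot": TCP orientation; "ft_force": force on the tool from outside, world axes, zero at the start; "wrist_torque": the same for the moment, N m; "grip_width": finger opening in m.
Only numpy, scipy, OpenCV 4.12 (cv2) and the standard library are available. Lean on these libraries where they do the work, as an engineer would, in place of code of your own. Each camera call takes 0.05 s, during which the arm holds its last target.

### The job

Turn the circuit board solder side up for inspection, without gripping or lifting it: with the fingertips push it along the table until its nose is against the striped front of the dark rest block, then push high on the heat sink at its rear so that the board tips up against the block and flips over onto it. It must end lying upside down and level on top of the block, with the heat sink hanging behind the block, let go and still; leave the things standing around alone.

Things in the scene. Friction and masses are not known exactly. Their poses are not given: they have to be found in the camera images.
- block: fixed dark steel bar, 240 mm long (y), 30 deep (x), 30 tall, a yellow stripe along the top of its front face. Origin on the table at the foot of the front face, half way along; x points level from the front face into the block (the way the board is pushed), y along the face, z up. Front face x = 0, rear face x = 30 mm, flat top z = 30 mm. Yaw 1.2 to 1.95 rad
- board: loose flat green circuit board on a black frame, about 90 g, 90 mm long (x), 70 wide (y), 6 thick, a heat sink upright at its rear (-x) end. Origin at the centre of the underside, x to the nose, z up at the start. Starts component side up on the table, nose 30 to 90 mm short of the block, up to 0.2 rad from square. Pushed at mid heat sink it slides and squares up to pusher and block
- nose (a point): middle of the board's nose edge, on the underside (board x = +45 mm, z = 0). Once flipped, the nose sticks out about 30 to 45 mm in front of the block
- sink (a point): middle of the top edge of the heat sink's flat rear face (board x = -45 mm, z = 30 mm). The aluminium heat sink is 60 mm wide, 12 deep, 24 tall on the 6 mm board, its rear face flush with the board's rear edge. Nose against the block, a push into the upper third of this face tips the board up about its nose; follow the face up to upright. It may then lean on the block's edge: push its upper half on over
- objective: an objective lens, a turned brass-coloured barrel 26 mm across and 40 mm tall, standing on top of the block near one end; origin centre of its underside. Not part of the job
- vial: a small brown vial with a white band and a blue cap, 22 mm across and 42 mm tall, standing on top of the block near the other end; origin centre of its underside. Not part of the job
- eyepiece: a black microscope eyepiece, 34 mm across and 45 mm tall, standing on the table beside the board's lane; origin centre of its underside. Not part of the job
- tape: a blue roll of tape lying flat, 56 mm across and 18 mm tall, on the table on the robot's side of the lane; origin centre of its underside. Not part of the job
- mug: a white mug, 80 mm across and 90 mm tall; origin centre of its underside. Not part of the job
- bottle: an amber bottle with a white cap, 44 mm across and 85 mm tall; origin centre of its underside. Not part of the job
- driver: a screwdriver, 170 mm long, lying on the table; origin about its middle. Not part of the job
Not all that is in view belongs to the job. Leave any blue or purple look-alike of the board alone.

How it is judged:
By the outcome, as a careful person would: the job done as asked, in the order asked, and still so for the second after the job is handed in, with the robot touching nothing.
It also fails if it takes over 51 s, if anything falls off the work surface, if the arm or the gripper's body presses on something with over 40 N, if the wrist force passes 120 N, or if a joint passes its speed limit or range.

## Working session

There is one attempt and no reset: what is moved stays moved. The work goes in short steps, Python scripts to look and compute and a tool call to move; the robot and the scene stay as the last step left them, time stands still between calls to the robot, and variables do not carry over. Pictures are saved under pics/ and viewed, and the job is handed in when it is done.

Besides the shell and the picture viewer there is one more tool, called after "Emit:" as name(argument=value, ...), one argument or row to a line, values as JSON. carry_out: Moves the arm, as the interface text tells. Its arguments: {"type":"object","properties":{"targets":{"type":"array"},"squeeze":{"type":"number"}},"required":["targets"]}

```bash
mkdir -p pics; ls
python3 - <<'E'
from rig import env,get_image
import cv2,pickle
d={}
for n in("side","top"):
    r=get_image(n);d[n]=r;cv2.imwrite(f"pics/{n}0.png",cv2.cvtColor(r["img"],cv2.COLOR_RGB2BGR))
    print(n,r["fx"],r["cx"],r["cy"],r["rvec"],r["tvec"])
pickle.dump(d,open("d0.pkl","wb"))
s=env.observe();print(s["time_s"],s["position"],s["tool_rot"],s["grip_width"],env.tip_reach,s["ft_force"])
E
```

```text
pics
side 351.54176365652205 254.57551523378285 188.94290988706254 [ 2.04174807 -0.61252068  0.3304489 ] [-0.49781727  0.19512487  0.6458453 ]
top 478.6177528206479 260.1574314250567 193.97115025282417 [ 2.1195285  -2.15590244  0.16079557] [-0.00343115  0.59233923  1.4078674 ]
0.1 [0.13743159 0.53228848 0.22279134] [[ 9.68218461e-01 -5.85288894e-04  2.50105317e-01]
 [-2.50105834e-01 -1.10615876e-03  9.68217872e-01]
 [-2.90030981e-04 -9.99999217e-01 -1.21738749e-03]] 0.08513656190061616 0.022 [-0.29712203  0.40161214  0.43850544]
```

View pics/side0.png

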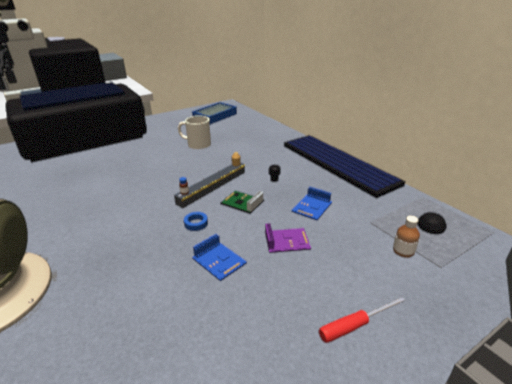

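View pics/top0.png

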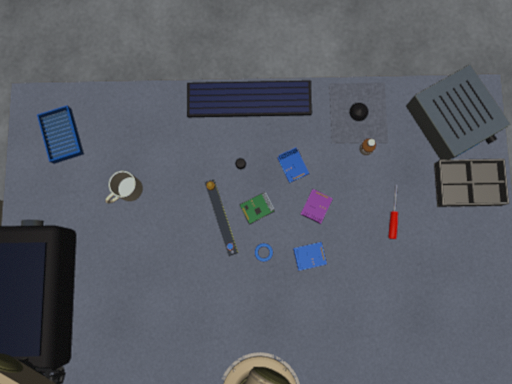

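```bash
cat > h.py <<'E'
import numpy as np,cv2
def K(r): return np.array([[r["fx"],0,r["cx"]],[0,r["fy"],r["cy"]],[0,0,1.]])
def RT(r): return cv2.Rodrigues(np.array(r["rvec"],float))[0],np.array(r["tvec"],float).reshape(3)
def proj(r,P):
    return cv2.projectPoints(np.array(P,float).reshape(-1,1,3),np.array(r["rvec"],float),np.array(r["tvec"],float),K(r),None)[0].reshape(-1,2)
def ray(r,uv,z):
    R,t=RT(r);c=-R.T@t
    uv=np.atleast_2d(np.array(uv,float));d=(np.linalg.inv(K(r))@np.c_[uv,np.ones(len(uv))].T).T@R
    return c+d*((z-c[2])/d[:,2])[:,None]
def crop(r,x0,y0,x1,y1,s,fn):
    im=cv2.cvtColor(r["img"],cv2.COLOR_RGB2BGR)[y0:y1,x0:x1]
    cv2.imwrite(fn,cv2.resize(im,None,fx=s,fy=s,interpolation=cv2.INTER_CUBIC))
E
python3 - <<'E'
import pickle;from h import *
d=pickle.load(open("d0.pkl","rb"))
for n in d: print(n,proj(d[n],[[0,0,0],[.1375,.5323,.223],[.5,0,0]]), -RT(d[n])[0].T@RT(d[n])[1])
crop(d["top"],190,145,340,280,5,"pics/tc0.png")
crop(d["side"],160,140,340,280,4,"pics/sc0.png")
E
```

```text
side [[-16.39272031 295.15184679]
 [ 11.81913064  94.2184897 ]
 [223.03330316 209.06747699]] [ 0.17566175 -0.65340098  0.49519895]
top [[258.99098128 395.34243776]
 [ 46.9828701  364.36108685]
 [256.3975989  225.69616826]] [ 0.36661167 -0.01970209  1.48262465]
```

View pics/tc0.png

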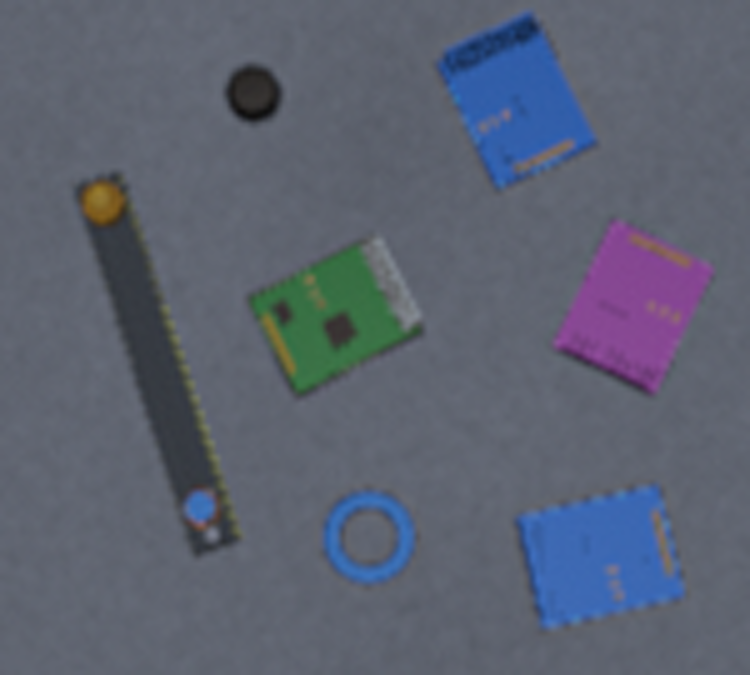

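View pics/sc0.png

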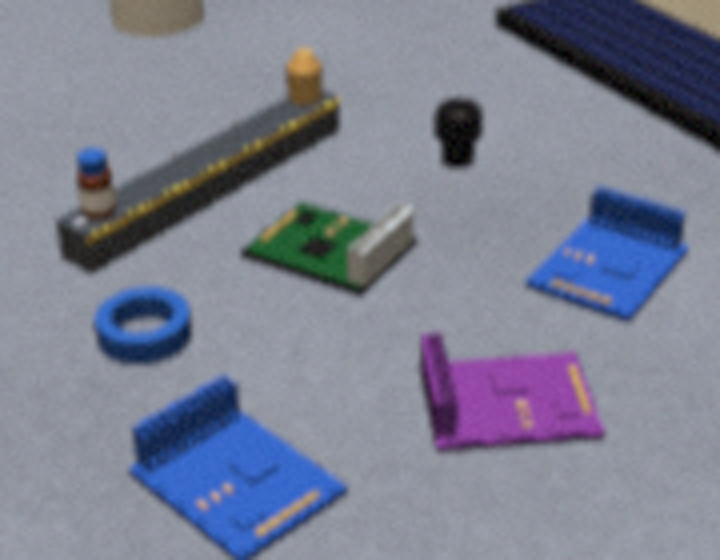

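The job's board is the green one with the light heat sink, at top view (257,207). The look-alikes are purple (317,205) and blue (293,165) and (311,256). Only the green one has its nose towards the block's striped face, and the crop confirms this. Next I measure.

Run:
```python
import pickle;from h import *
d=pickle.load(open("d0.pkl","rb"))
def blob(m,near=None):
    n,l,s,c=cv2.connectedComponentsWithStats(m.astype(np.uint8)*255)
    return [(i,s[i][4],c[i]) for i in range(1,n) if s[i][4]>8],l
for n in("top","side"):
    r=d[n];hsv=cv2.cvtColor(r["img"],cv2.COLOR_RGB2HSV);H,S,V=cv2.split(hsv)
    g=(H>45)&(H<85)&(S>90)&(V>40)
    b,l=blob(g);i=max(b,key=lambda x:x[1])[0]
    cn=cv2.findContours((l==i).astype(np.uint8),0,2)[0][0]
    print(n,"green area",(l==i).sum())
    box=cv2.boxPoints(cv2.minAreaRect(cn)) if n=="top" else cv2.approxPolyDP(cn,3,True)[:,0]
    P=ray(r,box,.006)[:,:2]; print(P.round(4).tolist(), np.linalg.norm(np.roll(P,-1,0)-P,axis=1).round(4))
    if n=="top":
        W=ray(r,cn[:,0],.006)[:,:2].astype(np.float32); q=cv2.minAreaRect(W*1000);print("metric rect",q,cv2.boxPoints(q))
    # stripe
    y=(H>20)&(H<34)&(S>70)&(V>70)
    lo,hi=((205,178),(240,262)) if n=="top" else ((170,160),(250,205))
    mm=np.zeros_like(y);mm[lo[1]:hi[1],lo[0]:hi[0]]=1
    ys,xs=np.nonzero(y&mm.astype(bool));W=ray(r,np.c_[xs,ys],.028)[:,:2]
    L=cv2.fitLine(W.astype(np.float32),cv2.DIST_HUBER,0,1e-4,1e-4).ravel()
    nrm=np.array([-L[1],L[0]]); print("stripe n",len(xs),"dir",np.degrees(np.arctan2(L[1],L[0])),"pt",L[2:],"resid",np.std((W-L[2:])@nrm))
    s=(W-L[2:])@L[:2];print("ends",L[2:]+L[:2]*s.min(),L[2:]+L[:2]*s.max())
    p=(H>135)&(H<165)&(S>80);b,l=blob(p);i=max(b,key=lambda x:x[1])[0]
    cn=cv2.findContours((l==i).astype(np.uint8),0,2)[0][0]
    print("purple",ray(r,cv2.boxPoints(cv2.minAreaRect(cn)),.006 if n=="top" else 0)[:,:2].round(3).tolist())
r=d["top"]
px=lambda c:[190+c[0]/5,145+c[1]/5]
print("sink top quad",ray(r,[px(c) for c in((362,245),(378,235),(422,325),(405,332))],.03).round(4))
print("block top corners",ray(r,[px(c) for c in((78,187),(122,175),(240,540),(197,555))],.03).round(4))
print("eyep",ray(r,px((254,93)),.045),"tape",ray(r,px((370,536)),.018),"obj",ray(r,px((103,202)),.07),"vial",ray(r,px((200,507)),.072))
```

```text
top green area 417
[[0.5657, 0.052], [0.6003, -0.0148], [0.541, -0.0448], [0.5068, 0.0218]] [0.0753 0.0664 0.0748 0.0662]
metric rect ((553.4324340820312, 3.4591140747070312), (66.53929138183594, 74.84599304199219), 26.815765380859375) [[506.85815   21.848999]
 [540.6229   -44.94818 ]
 [600.0067   -14.930771]
 [566.24194   51.86641 ]]
stripe n 17 dir -79.55357 pt [0.6286428  0.14158307] resid 0.0037148806894613095
ends [0.62756138 0.14744847] [0.63106403 0.12845076]
purple [[0.535, -0.135], [0.614, -0.177], [0.581, -0.239], [0.503, -0.197]]
side green area 269
[[0.5092, 0.0215], [0.5407, -0.048], [0.5622, -0.0087], [0.5856, 0.0043], [0.5565, 0.0065], [0.5735, 0.0244], [0.5659, 0.0478], [0.5532, 0.0262]] [0.0763 0.0449 0.0268 0.0292 0.0246 0.0246 0.025  0.0443]
stripe n 175 dir 18.431261 pt [0.53198695 0.09281808] resid 0.02949888256734847
ends [0.41680022 0.05443074] [0.64059149 0.12901183]
purple [[0.552, -0.109], [0.639, -0.168], [0.577, -0.24], [0.498, -0.187]]
sink top quad [[ 0.5945 -0.0203  0.03  ]
 [ 0.6006 -0.0303  0.03  ]
 [ 0.5444 -0.0561  0.03  ]
 [ 0.5403 -0.0457  0.03  ]]
block top corners [[0.6338 0.1543 0.03  ]
 [0.6409 0.1271 0.03  ]
 [0.4158 0.0563 0.03  ]
 [0.4073 0.0823 0.03  ]]
eyep [[0.68785547 0.04439872 0.045     ]] tape [[ 0.41729143 -0.02211329  0.018     ]] obj [[0.61707422 0.13452691 0.07      ]] vial [[0.43399217 0.0774246  0.072     ]]
```

Run:
```python
import pickle;from h import *
d=pickle.load(open("d0.pkl","rb"))
r=d["side"];H,S,V=cv2.split(cv2.cvtColor(r["img"],cv2.COLOR_RGB2HSV))
y=(H>18)&(H<36)&(S>80)&(V>70);ys,xs=np.nonzero(y)
k=(xs>178)&(xs<243)&(ys>160)&(ys<203);xs,ys=xs[k],ys[k]
# line between approx ends (181,199),(243,166)
a,b=np.array([182,199.]),np.array([243,166.]);nn=np.array([-(b-a)[1],(b-a)[0]]);nn/=np.linalg.norm(nn)
k=abs((np.c_[xs,ys]-a)@nn)<3;print(k.sum())
W=ray(r,np.c_[xs,ys][k],.027)[:,:2]
L=cv2.fitLine(W.astype(np.float32),cv2.DIST_HUBER,0,1e-4,1e-4).ravel();print(np.degrees(np.arctan2(L[1],L[0])),L[2:],np.std((W-L[2:])@[-L[1],L[0]]))
r=d["top"];H,S,V=cv2.split(cv2.cvtColor(r["img"],cv2.COLOR_RGB2HSV))
# dark block: contour in top, metric minAreaRect at z=.03
m=((V<70)|((H>15)&(H<36)&(S>70))).astype(np.uint8)
m[:, :200]=0;m[:,242:]=0;m[:175]=0;m[262:]=0
n,l,s,c=cv2.connectedComponentsWithStats(m);i=1+np.argmax(s[1:,4]);print(s[i],c[i])
cn=cv2.findContours((l==i).astype(np.uint8),0,1)[0][0][:,0]
q=cv2.minAreaRect((ray(r,cn,.03)[:,:2]*1000).astype(np.float32));print(q,cv2.boxPoints(q).round(1).tolist())
```

```text
160
17.920431 [0.51837623 0.09009071] 0.0030097010519709753
[206 180  27  65 533] [218.98686679 211.66604128]
((542.5282592773438, 112.63399505615234), (201.03497314453125, 26.926101684570312), 17.990692138671875) [[442.79998779296875, 94.4000015258789], [451.1000061035156, 68.80000305175781], [642.2999877929688, 130.89999389648438], [634.0, 156.5]]
```

Emit:
carry_out(
  targets=[
    [[1, 442, -608, 0, 0, 0, -57.5], [1, 442, -608, 0, 0, 0, -57.5], [1, 442, -608, 0, 0, 0, -57.5], [1, 442, -608, 0, 0, 0, -57.5], [1, 442, -608, 0, 0, 0, -57.5], [1, 442, -608, 0, 0, 0, -57.5], [1, 442, -608, 0, 0, 0, -57.5], [1, 442, -608, 0, 0, 0, -57.5], [1, 442, -608, 0, 0, 0, -57.5], [1, 442, -608, 0, 0, 0, -57.5], [1, 442, -608, 0, 0, 0, -57.5], [1, 442, -608, 0, 0, 0, -57.5], [1, 442, -608, 0, 0, 0, -57.5], [1, 442, -608, 0, 0, 0, -57.5], [1, 442, -608, 0, 0, 0, -57.5], [1, 442, -608, 0, 0, 0, -57.5], [1, 442, -608, 0, 0, 0, -57.5], [1, 442, -608, 0, 0, 0, -57.5], [1, 442, -608, 0, 0, 0, -57.5], [1, 442, -608, 0, 0, 0, -57.5]],
  ],
)

```text
time_s: 1.77
position: [0.58, -0.0772, 0.222]
tool_rot: [[0.307, -0.002, 0.952], [-0.952, 0.001, 0.307], [-0.001, -1.0, -0.002]]
ft_force: [-1.2, 1.7, 0.6]
grip_width: -0.0
```

Emit:
carry_out(
  targets=[
    [[1, 0, 1, -40, 0, 0, 0], [1, 0, 1, -80, 0, 0, 0], [1, 0, 1, -120, 0, 0, 0], [1, 0, 1, -150, 0, 0, 0], [1, 0, 1, -170, 0, 0, 0], [1, 0, 1, -185, 0, 0, 0], [1, 0, 1, -185, 0, 0, 0], [1, 0, 1, -185, 0, 0, 0]],
  ],
)

```text
time_s: 2.43
position: [0.579, -0.0735, 0.0385]
tool_rot: [[0.31, -0.001, 0.951], [-0.951, 0.0, 0.31], [-0.001, -1.0, -0.001]]
ft_force: [0.4, -0.1, 0.9]
grip_width: 0.0001
```

```bash
cat > look.py <<'E'
import sys,pickle
from rig import env,get_image
from h import *
k=sys.argv[1];d={n:get_image(n) for n in("side","top")};pickle.dump(d,open(f"d{k}.pkl","wb"))
a=cv2.resize(cv2.cvtColor(d["side"]["img"],cv2.COLOR_RGB2BGR)[130:280,160:320],None,fx=2.5*0.9375,fy=2.5*.9375*1.0,interpolation=cv2.INTER_CUBIC)
a=cv2.resize(cv2.cvtColor(d["side"]["img"],cv2.COLOR_RGB2BGR)[130:270,160:300],(400,400),interpolation=cv2.INTER_CUBIC)
b=cv2.resize(cv2.cvtColor(d["top"]["img"],cv2.COLOR_RGB2BGR)[150:270,190:310],(400,400),interpolation=cv2.INTER_CUBIC)
cv2.imwrite(f"pics/l{k}.png",np.hstack([a,b]))
s=env.observe();p=np.array(s["position"]);n=np.array([-.309,.951]);e=np.array([.951,.309])
print(s["time_s"],p.round(4),"s",(p[:2]@n+.075).round(4),"l",(p[:2]@e-.531).round(4),s["ft_force"].round(1) if hasattr(s["ft_force"],"round") else s["ft_force"])
E
python3 look.py 1
```

```text
2.5333 [ 0.58   -0.0741  0.0398] s -0.1746 l -0.0023 [-0.1  0.4  0.3]
```

View pics/l1.png

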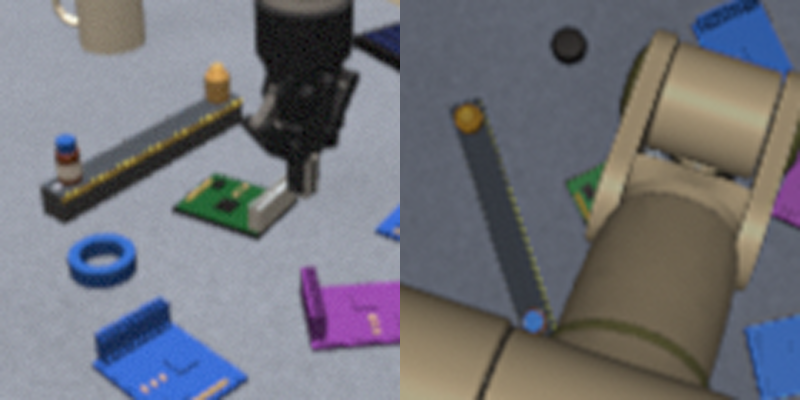

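Emit:
carry_out(
  targets=[
    [[1, -1.5, 4.8, -1, 0, 0, 0], [1, -2.8, 8.6, -2, 0, 0, 0], [1, -4.0, 12.4, -2, 0, 0, 0], [1, -5.3, 16.2, -2, 0, 0, 0], [1, -6.5, 20, -2, 0, 0, 0], [1, -7.7, 23.8, -2, 0, 0, 0], [1, -9, 27.6, -2, 0, 0, 0], [1, -10.2, 31.4, -2, 0, 0, 0], [1, -11.4, 35.2, -2, 0, 0, 0], [1, -12.7, 39, -2, 0, 0, 0], [1, -13.9, 42.8, -2, 0, 0, 0], [1, -15.1, 46.6, -2, 0, 0, 0], [1, -16.4, 50.4, -2, 0, 0, 0], [1, -17.6, 54.2, -2, 0, 0, 0], [1, -18.8, 58, -2, 0, 0, 0], [1, -19.8, 61, -2, 0, 0, 0], [1, -19.8, 61, -2, 0, 0, 0], [1, -19.8, 61, -2, 0, 0, 0]],
  ],
)

```text
time_s: 4.03
position: [0.5598, -0.0134, 0.0363]
tool_rot: [[0.31, 0.0, 0.951], [-0.951, -0.0, 0.31], [0.0, -1.0, 0.0]]
ft_force: [-0.1, 0.5, 0.4]
grip_width: 0.0
```

```bash
python3 look.py 2
```

```text
4.1333 [ 0.5599 -0.0136  0.0363] s -0.111 l -0.0028 [-0.2  0.  -0. ]
```

View pics/l2.png

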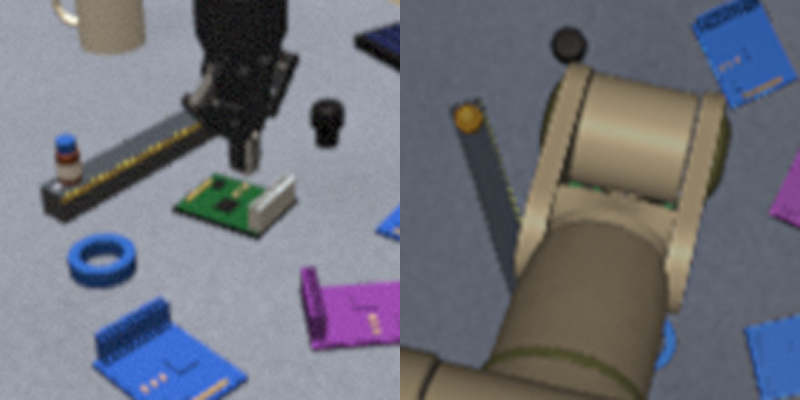

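Run:
```python
import pickle;from h import *
d=pickle.load(open("d2.pkl","rb"))
print(proj(d["side"],[[.5599,-.0136,.0143],[.5599,-.0136,.0363]]),proj(d["top"],[[.5599,-.0136,.0143],[.5599,-.0136,.0363]]))
print(ray(d["side"],[[245.7,189.5]],0.014))
crop(d["side"],200,120,300,220,7,"pics/c2.png")
for k in "012":
  dd=pickle.load(open(f"d{k}.pkl","rb"));print(proj(dd["side"],[[.5363,.037,0]]),dd["side"]["tvec"],dd["side"]["rvec"])
```

```text
[[246.17583658 199.40638083]
 [245.96694885 191.98323711]] [[260.43003728 205.88115619]
 [260.38430712 204.93948268]]
[[0.58459362 0.02852867 0.014     ]]
[[228.44290443 198.04676159]] [-0.49781727  0.19512487  0.6458453 ] [ 2.04174807 -0.61252068  0.3304489 ]
[[228.44290443 198.04676159]] [-0.49781727  0.19512487  0.6458453 ] [ 2.04174807 -0.61252068  0.3304489 ]
[[228.44290443 198.04676159]] [-0.49781727  0.19512487  0.6458453 ] [ 2.04174807 -0.61252068  0.3304489 ]
```

View pics/c2.png

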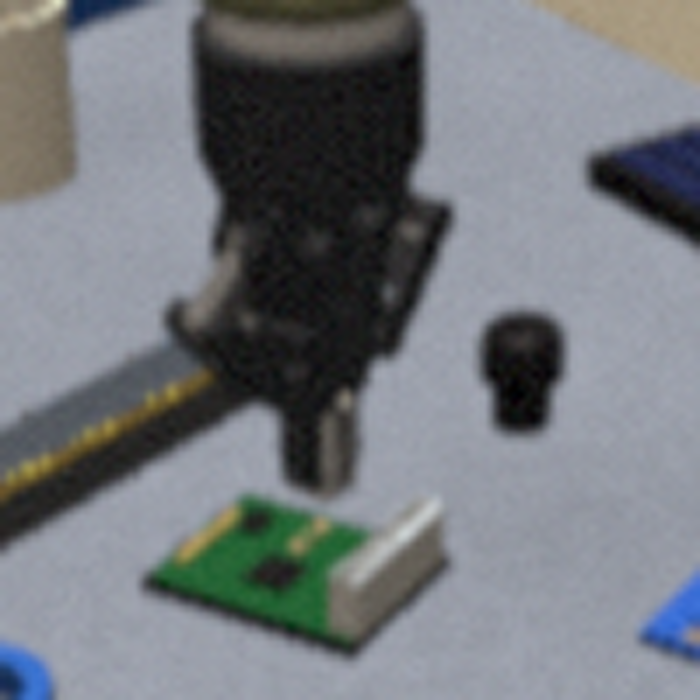

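Run:
```python
import pickle;from h import *
from rig import env
d=pickle.load(open("d1.pkl","rb"))
crop(d["side"],220,120,320,220,7,"pics/c1.png")
for p in([.58,-.0741],[.56,-.0136]): print([proj(d["side"],[[*p,z]]).round(1).tolist()[0] for z in(0,.015,.03,.045,.06,.18)])
s=env.observe();print(s["q"],s["time_s"])
```

```text
[[266.3, 212.9], [266.4, 207.9], [266.4, 202.7], [266.5, 197.4], [266.5, 192.1], [266.8, 145.2]]
[[246.3, 204.1], [246.2, 199.2], [246.1, 194.1], [245.9, 189.0], [245.8, 183.8], [244.5, 138.3]]
[-1.35042938e+01  3.43363012e+01  8.73154502e+01 -4.61378155e-03
  5.83390888e+01 -3.15149080e+01] 4.1333
```

View pics/c1.png

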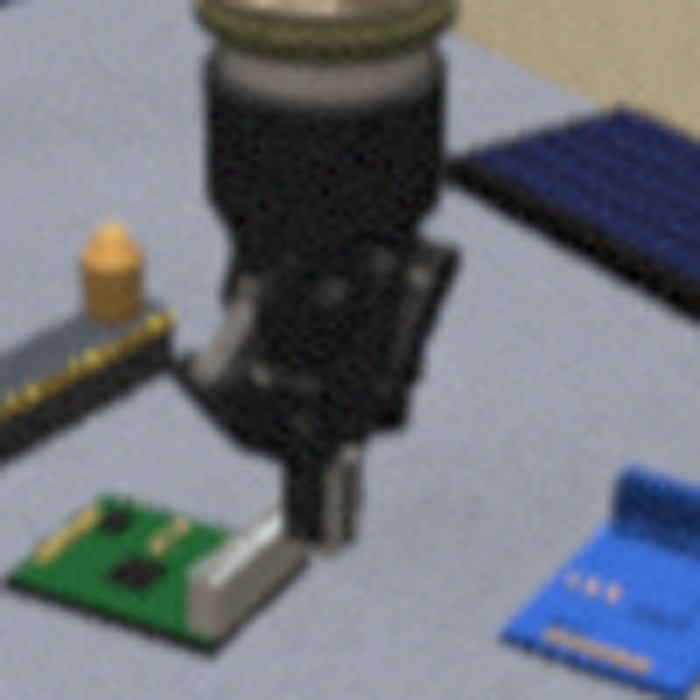

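The picture shows that the tips are about 28 mm higher than the spec implies. The pixel at (246,190) puts them at z≈42 mm, so they passed over the sink without touching it and the board is unmoved. I'll back off and go lower in steps, checking by picture and force.

Emit:
carry_out(
  targets=[
    [[1, 6, -19, 8, 0, 0, 0], [1, 15, -46, 8, 0, 0, 0], [1, 19.8, -62, 5, 0, 0, 0], [1, 19.8, -62, -5, 0, 0, 0], [1, 19.8, -62, -15, 0, 0, 0], [1, 19.8, -62, -15, 0, 0, 0], [1, 19.8, -62, -15, 0, 0, 0], [1, 19.8, -62, -15, 0, 0, 0]],
  ],
)

```text
time_s: 4.8
position: [0.5793, -0.0746, 0.0212]
tool_rot: [[0.31, -0.001, 0.951], [-0.951, 0.0, 0.31], [-0.001, -1.0, -0.001]]
ft_force: [0.3, -0.1, 0.1]
grip_width: -0.0003
```

```bash
python3 look.py 3
python3 - <<'E'
import pickle;from h import *
d=pickle.load(open("d3.pkl","rb"))
crop(d["side"],220,120,320,220,7,"pics/c3.png")
E
```

```text
4.9 [ 0.5796 -0.0749  0.0216] s -0.1753 l -0.0029 [ 0.2 -0.3 -0.3]
```

View pics/c3.png

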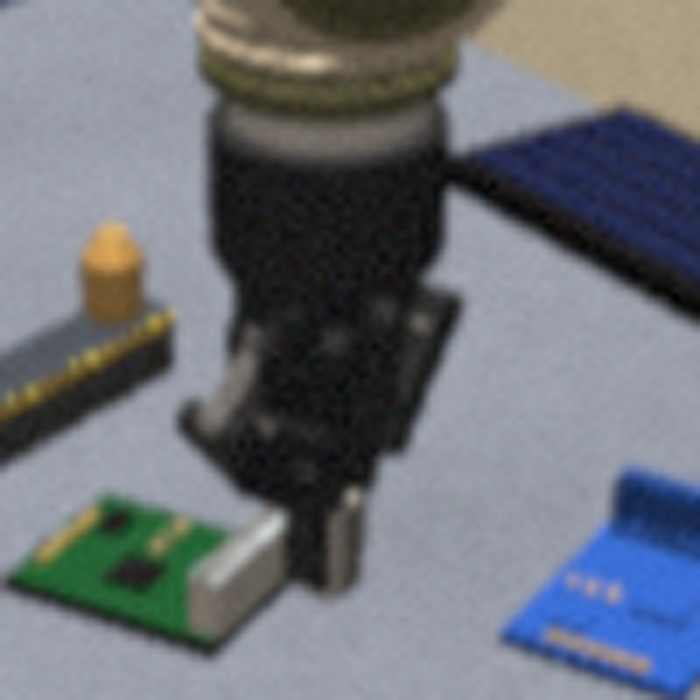

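Emit:
carry_out(
  targets=[
    [[1, 0, 0, -5, 0, 0, 0], [1, 0, 0, -10, 0, 0, 0], [1, -1.5, 4.8, -11, 0, 0, 0], [1, -2.8, 8.6, -11, 0, 0, 0], [1, -4.0, 12.4, -11, 0, 0, 0], [1, -5.3, 16.2, -11, 0, 0, 0], [1, -6.5, 20, -11, 0, 0, 0], [1, -7.7, 23.8, -11, 0, 0, 0], [1, -9, 27.6, -11, 0, 0, 0], [1, -10.2, 31.4, -11, 0, 0, 0], [1, -11.4, 35.2, -11, 0, 0, 0], [1, -12.7, 39, -11, 0, 0, 0], [1, -12.7, 39, -11, 0, 0, 0]],
  ],
)

```text
time_s: 5.98
position: [0.5666, -0.0358, 0.0104]
tool_rot: [[0.31, -0.0, 0.951], [-0.951, 0.0, 0.31], [-0.0, -1.0, -0.0]]
ft_force: [-0.6, -0.7, 0.5]
grip_width: -0.0001
```

```bash
python3 look.py 4
python3 - <<'E'
import pickle;from h import *
d=pickle.load(open("d4.pkl","rb"))
crop(d["side"],200,120,300,220,7,"pics/c4.png")
E
```

```text
6.0833 [ 0.5668 -0.0363  0.0103] s -0.1346 l -0.0032 [ 0.4 -0.6 -0.8]
```

View pics/c4.png

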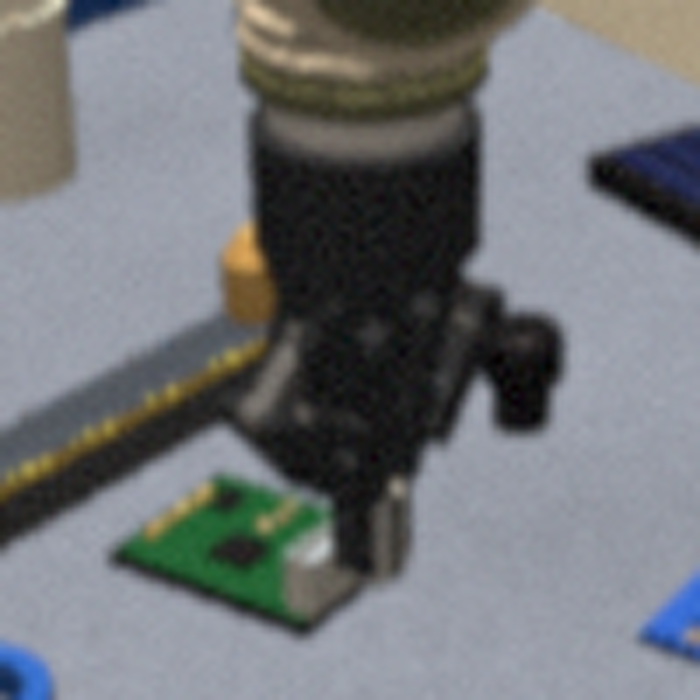

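The board now slides. Next, most of the remaining distance.

Emit:
carry_out(
  targets=[
    [[1, -1.0, 3, 0, 0, 0, 0], [1, -2.2, 6.7, 0, 0, 0, 0], [1, -3.4, 10.4, 0, 0, 0, 0], [1, -4.6, 14, 0, 0, 0, 0], [1, -5.8, 17.8, 0, 0, 0, 0], [1, -6.8, 21, 0, 0, 0, 0], [1, -7.8, 24, 0, 0, 0, 0], [1, -8.4, 26, 0, 0, 0, 0], [1, -9, 27.7, 0, 0, 0, 0], [1, -9, 27.7, 0, 0, 0, 0]],
  ],
)

```text
time_s: 6.92
position: [0.5577, -0.0084, 0.0103]
tool_rot: [[0.31, -0.0, 0.951], [-0.951, 0.0, 0.31], [-0.0, -1.0, -0.0]]
ft_force: [-0.4, -1.1, -0.5]
grip_width: -0.0005
```

```bash
python3 look.py 5
python3 - <<'E'
import pickle;from h import *
d=pickle.load(open("d5.pkl","rb"))
crop(d["side"],180,120,280,220,7,"pics/c5.png")
E
```

```text
7.0167 [ 0.5579 -0.0088  0.0103] s -0.1057 l -0.0032 [-0.2  0.5  0.8]
```

View pics/c5.png

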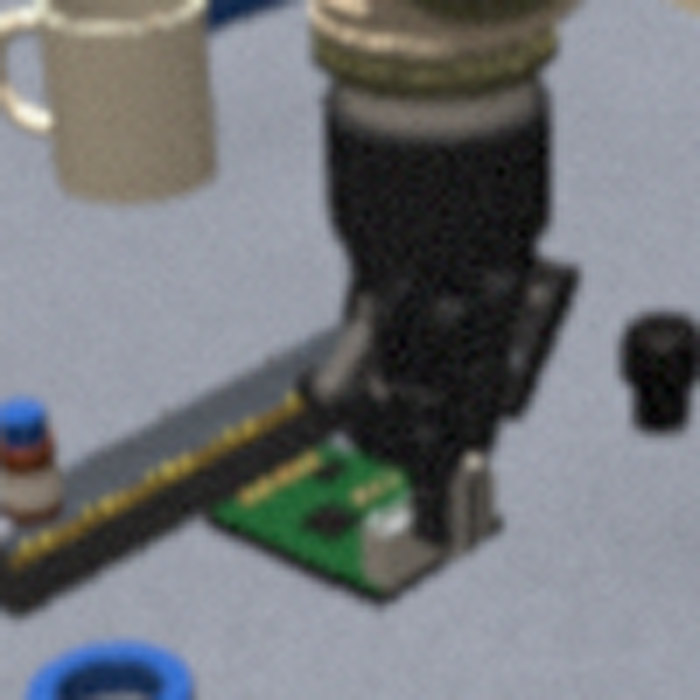

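Emit:
carry_out(
  targets=[
    [[1, -0.4, 1, 0, 0, 0, 0], [1, -0.6, 2, 0, 0, 0, 0], [1, -0.9, 2.9, 0, 0, 0, 0], [1, -1.2, 3.8, 0, 0, 0, 0], [1, -1.2, 3.8, 0, 0, 0, 0]],
  ],
)

```text
time_s: 7.43
position: [0.5566, -0.0049, 0.0103]
tool_rot: [[0.309, -0.0, 0.951], [-0.951, 0.0, 0.309], [-0.0, -1.0, -0.0]]
ft_force: [-0.2, 0.2, -0.2]
grip_width: 0.0002
```

```bash
python3 look.py 6
python3 - <<'E'
import pickle;from h import *
d=pickle.load(open("d6.pkl","rb"))
crop(d["side"],180,120,280,220,7,"pics/c6.png")
E
```

```text
7.5333 [ 0.5566 -0.0049  0.0103] s -0.1017 l -0.0032 [-0.1 -0.4 -0.3]
```

View pics/c6.png

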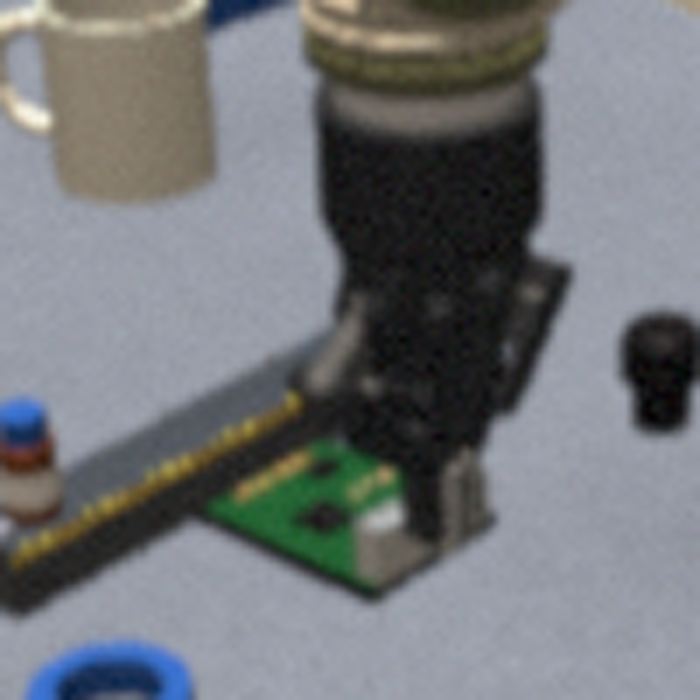

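Emit:
carry_out(
  targets=[
    [[1, -0.3, 0.9, 0, 0, 0, 0], [1, -0.6, 1.8, 0, 0, 0, 0], [1, -0.6, 1.8, 0, 0, 0, 0]],
  ],
)

```text
time_s: 7.78
position: [0.556, -0.0031, 0.0103]
tool_rot: [[0.309, -0.0, 0.951], [-0.951, 0.0, 0.309], [-0.0, -1.0, -0.0]]
ft_force: [0.5, 0.1, -1.0]
grip_width: -0.0001
```

```bash
python3 look.py 7
python3 - <<'E'
import pickle;from h import *
d=pickle.load(open("d7.pkl","rb"))
crop(d["side"],180,120,280,220,7,"pics/c7.png")
E
```

```text
7.8833 [ 0.556  -0.0031  0.0103] s -0.0998 l -0.0032 [ 0.1  0.6 -0.1]
```

View pics/c7.png

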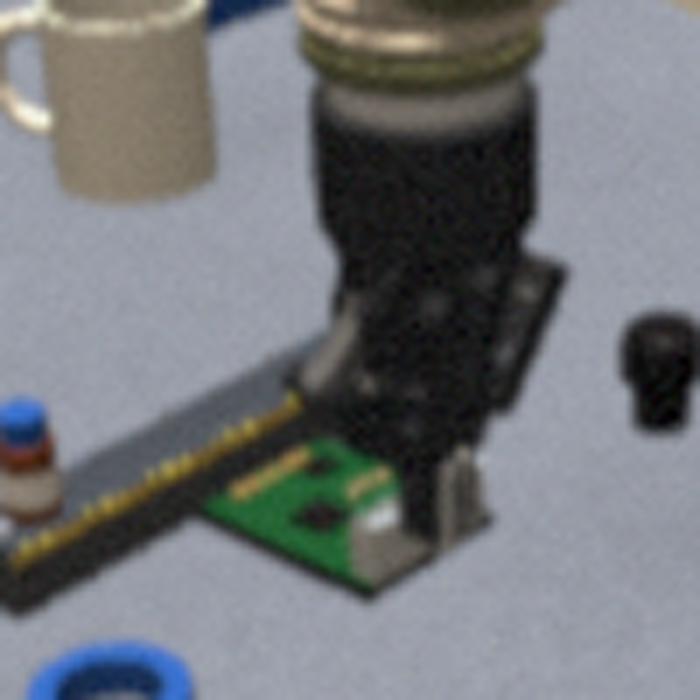

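Run:
```python
import pickle;from h import *
d=pickle.load(open("d7.pkl","rb"))["side"]
n=np.array([-.309,.951]);e=np.array([.951,.309])
for name,c in(("rearL",(370,600)),("rearR",(492,520)),("noseL",(203,506)),("blockfootL",(18,615))):
    P=ray(d,[[180+c[0]/7,120+c[1]/7]],0)[0,:2];print(name,P.round(4),"s",round(P@n+.075,4),"l",round(P@e-.531,4))
```

```text
rearL [ 0.5279 -0.0007] s -0.0888 l -0.0292
rearR [0.5936 0.0206] s -0.0888 l 0.0399
noseL [0.507  0.0915] s 0.0053 l -0.0205
blockfootL [0.4181 0.0617] s 0.0045 l -0.1143
```

Emit:
carry_out(
  targets=[
    [[1, 0.5, -1.5, 0, 0, 0, 0], [1, 0.5, -1.5, 7, 0, 0, 0], [1, 0.5, -1.5, 7, 0, 0, 0], [1, 0, 0, 7, 0, 0, 0], [1, -0.3, 1, 7, 0, 0, 0], [1, -0.6, 1.9, 7, 0, 0, 0], [1, -0.6, 1.9, 7, 0, 0, 0]],
  ],
)

```text
time_s: 8.47
position: [0.5565, -0.0019, 0.0178]
tool_rot: [[0.31, 0.003, 0.951], [-0.951, -0.002, 0.31], [0.002, -1.0, 0.002]]
ft_force: [2.5, -4.5, 0.5]
grip_width: 0.0004
```

```bash
python3 look.py 8
python3 - <<'E'
import pickle;from h import *
d=pickle.load(open("d8.pkl","rb"))
crop(d["side"],180,120,280,220,7,"pics/c8.png")
E
```

```text
8.5667 [ 0.5565 -0.002   0.0177] s -0.0988 l -0.0024 [ 2.1 -4.1  0.9]
```

View pics/c8.png

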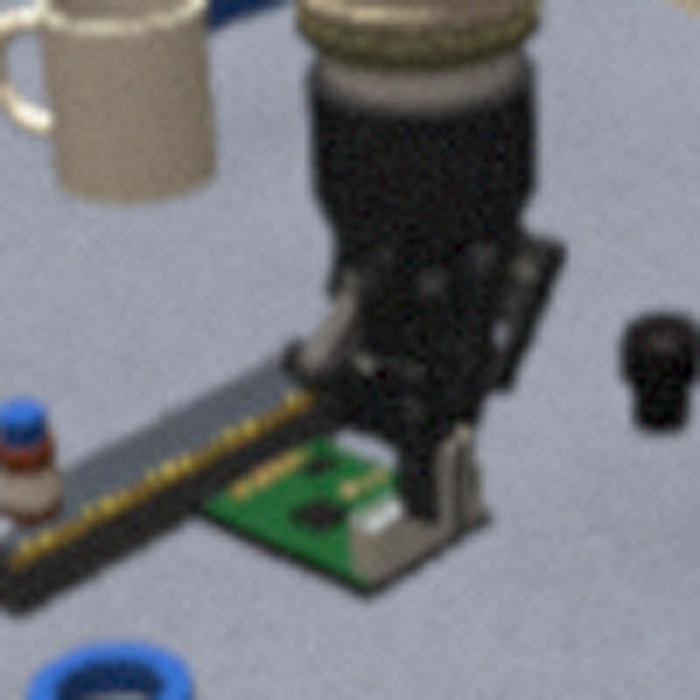

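Contact with 4.6 N: the nose is on the block. Next I follow the face up to a tilt of about 20°.

Emit:
carry_out(
  targets=[
    [[1, -0.6, 1.9, 2, 0, 0, 0], [1, -0.8, 2.5, 4.5, 0, 0, 0], [1, -1.1, 3.5, 9, 0, 0, 0], [1, -1.6, 4.9, 13.5, 0, 0, 0], [1, -2.1, 6.5, 17.5, 0, 0, 0], [1, -2.9, 8.9, 23, 0, 0, 0], [1, -3.8, 11.8, 28.5, 0, 0, 0], [1, -3.8, 11.8, 28.5, 0, 0, 0]],
  ],
)

```text
time_s: 9.23
position: [0.552, 0.0109, 0.0469]
tool_rot: [[0.31, 0.002, 0.951], [-0.951, -0.0, 0.31], [0.001, -1.0, 0.001]]
ft_force: [2.6, -2.3, 1.9]
grip_width: 0.0002
```

```bash
python3 look.py 9
python3 - <<'E'
import pickle;from h import *
d=pickle.load(open("d9.pkl","rb"))
crop(d["side"],180,120,280,220,7,"pics/c9.png")
E
```

```text
9.3333 [0.552  0.0104 0.0461] s -0.0857 l -0.0028 [ 1.6 -3.9  1.6]
```

View pics/c9.png

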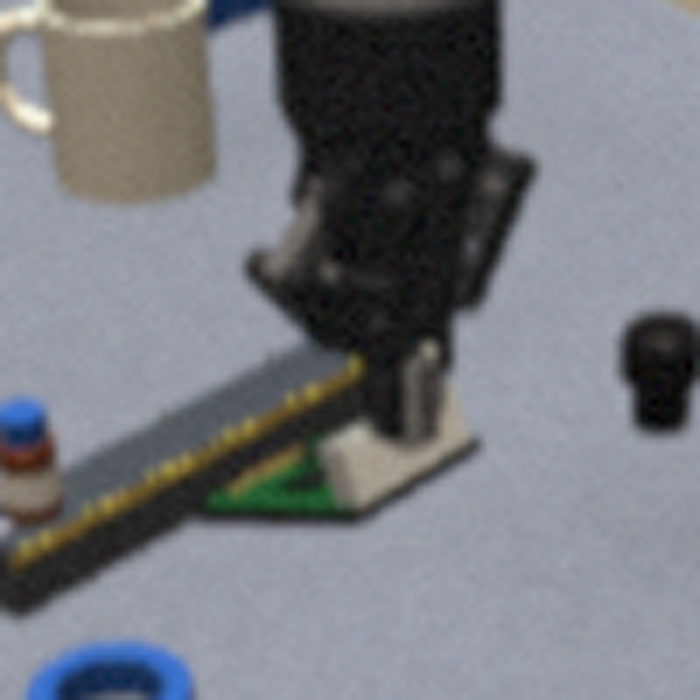

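Emit:
carry_out(
  targets=[
    [[1, -0.7, 2.0, 3.2, 0, 0, 0], [1, -1.3, 4.1, 6.5, 0, 0, 0], [1, -2.1, 6.4, 9.5, 0, 0, 0], [1, -2.8, 8.8, 12.6, 0, 0, 0], [1, -3.7, 11.3, 15.3, 0, 0, 0], [1, -4.5, 13.9, 18, 0, 0, 0], [1, -5.4, 16.6, 20.6, 0, 0, 0], [1, -6.3, 19.4, 23, 0, 0, 0], [1, -8.3, 25.5, 27.4, 0, 0, 0], [1, -10.4, 31.9, 31.2, 0, 0, 0], [1, -10.4, 31.9, 31.2, 0, 0, 0]],
  ],
)

```text
time_s: 10.25
position: [0.5409, 0.0437, 0.0778]
tool_rot: [[0.31, 0.0, 0.951], [-0.951, 0.0, 0.31], [-0.0, -1.0, 0.001]]
ft_force: [0.4, 0.3, 0.4]
grip_width: 0.0003
```

```bash
python3 look.py 10
python3 - <<'E'
import pickle;from h import *
d=pickle.load(open("d10.pkl","rb"))
crop(d["side"],180,120,280,220,7,"pics/c10.png")
E
```

```text
10.35 [0.5411 0.0428 0.0772] s -0.0515 l -0.0032 [ 0.1 -0.5  0.1]
```

View pics/c10.png

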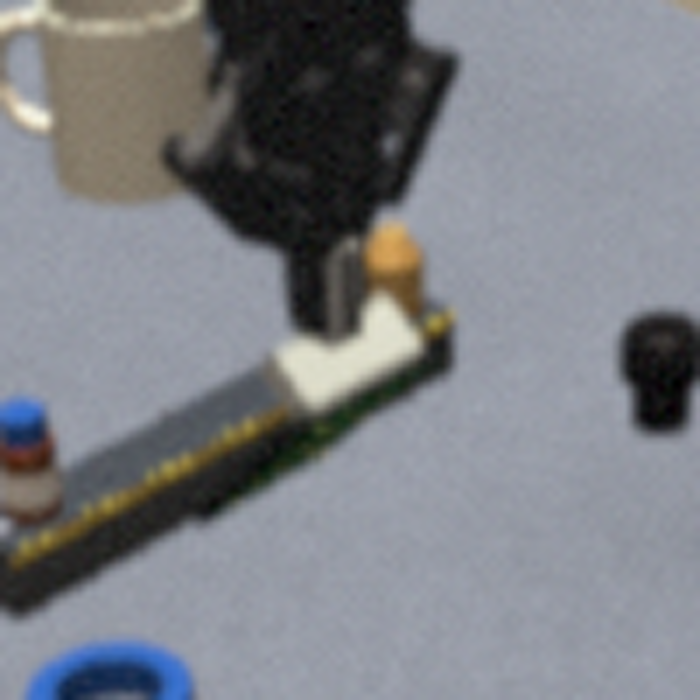

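Emit:
carry_out(
  targets=[
    [[1, -1.1, 3.4, 1.6, 0, 0, 0], [1, -2.2, 6.8, 3.1, 0, 0, 0], [1, -3.3, 10.3, 4.5, 0, 0, 0], [1, -4.5, 13.8, 5.7, 0, 0, 0], [1, -5.7, 17.4, 6.8, 0, 0, 0], [1, -6.8, 21, 7.6, 0, 0, 0], [1, -8, 24.7, 8.3, 0, 0, 0], [1, -9.2, 28.4, 8.8, 0, 0, 0], [1, -10.5, 32.2, 9.1, 0, 0, 0], [1, -11.7, 36, 9.2, 0, 0, 0], [1, -11.7, 36, 9.2, 0, 0, 0]],
  ],
)

```text
time_s: 11.27
position: [0.5292, 0.0791, 0.0862]
tool_rot: [[0.31, -0.0, 0.951], [-0.951, 0.0, 0.31], [-0.0, -1.0, -0.0]]
ft_force: [-1.1, 0.5, -1.4]
grip_width: 0.0
```

```bash
python3 look.py 11
python3 - <<'E'
import pickle;from h import *
d=pickle.load(open("d11.pkl","rb"))
crop(d["side"],180,120,280,220,7,"pics/c11.png")
E
```

```text
11.3667 [0.5295 0.0785 0.0862] s -0.014 l -0.0032 [-0.1 -0.4  0.1]
```

View pics/c11.png

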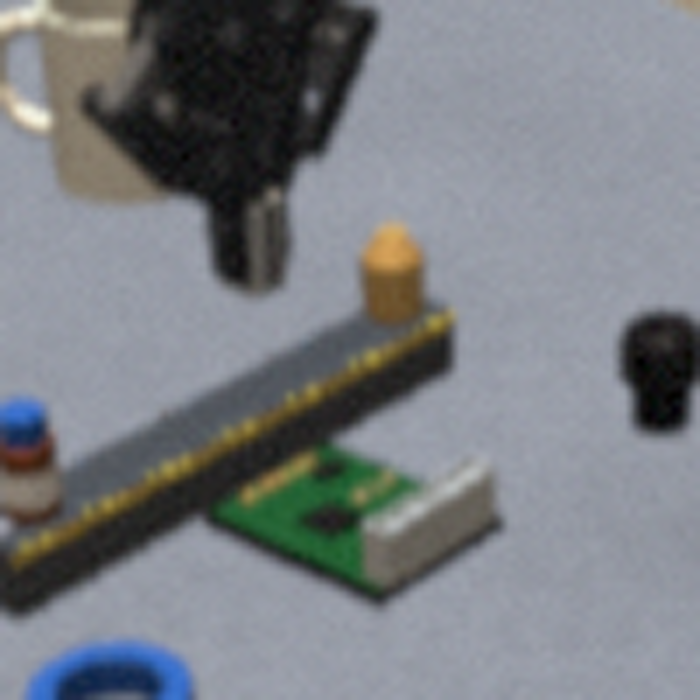

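The board slipped off the finger near 50° and fell back flat and intact, with its nose still at the block. My tip height was too low by some millimetres, because I had used the tip's centre instead of its near edge. I'll re-measure the tip height and the board.

Run:
```python
import pickle;from h import *
n=np.array([-.309,.951]);e=np.array([.951,.309])
d=pickle.load(open("d11.pkl","rb"))["side"]
# -e / -n bottom corner of the finger; l from 0 to -14.5
for nm,tcp,tz,px in(("c3",(.5796,-.0749),.0216,(220+322/7,120+592/7)),("c11",(.5295,.0785),.0862,(180+248/7,120+292/7))):
  for a in(0,-.0145):
    p=np.array(tcp)-.011*n+a*e
    zs=np.linspace(0,.13,261);q=proj(d,[[*p,z] for z in zs]);i=np.argmin(abs(q[:,1]-px[1]));print(nm,a,"z",zs[i].round(4),"off",(zs[i]-tz).round(4),"px",q[i].round(1),px)
r=d
for name,c in(("rearL",(382,603)),("rearR",(500,523)),("noseL",(208,508))):
    P=ray(r,[[180+c[0]/7,120+c[1]/7]],0)[0,:2];print(name,P.round(4),"s",round(P@n+.075,4),"l",round(P@e-.531,4))
P=ray(r,[[180+c[0]/7,120+c[1]/7] for c in((365,522),(483,452))],.03)[:,:2];print("sink top",P.round(4),P@n+.075,P@e-.531)
```

```text
c3 0 z 0.0295 off 0.0079 px [270.1 204.6] (266.0, 204.57142857142856)
c3 -0.0145 z 0.0375 off 0.0159 px [266.5 204.5] (266.0, 204.57142857142856)
c11 0 z 0.094 off 0.0078 px [219.4 161.8] (215.42857142857144, 161.71428571428572)
c11 -0.0145 z 0.1 off 0.0138 px [215.2 161.7] (215.42857142857144, 161.71428571428572)
rearL [ 0.5305 -0.0048] s -0.0935 l -0.028
rearR [0.595  0.0171] s -0.0926 l 0.0401
noseL [0.508  0.0891] s 0.0028 l -0.0204
sink top [[0.5301 0.0041]
 [0.5913 0.0222]] [-0.08491854 -0.08662098] [-0.02566592  0.0381375 ]
```

Emit:
carry_out(
  targets=[
    [[1, 13, -31.5, 2, 0, 0, 0], [1, 26, -63, 2, 0, 0, 0], [1, 39, -94.5, 0, 0, 0, 0], [1, 39, -94.5, -10, 0, 0, 0], [1, 39, -94.5, -40, 0, 0, 0], [1, 39, -94.5, -65, 0, 0, 0], [1, 39, -94.5, -77, 0, 0, 0], [1, 39, -94.5, -77, 0, 0, 0], [1, 39, -94.5, -77, 0, 0, 0], [1, 37.8, -90.7, -77, 0, 0, 0], [1, 36.5, -86.9, -77, 0, 0, 0], [1, 35.6, -84, -77, 0, 0, 0], [1, 34.7, -81.2, -77, 0, 0, 0], [1, 34.1, -79.3, -77, 0, 0, 0], [1, 34.1, -79.3, -77, 0, 0, 0]],
  ],
)

```text
time_s: 12.62
position: [0.5637, -0.0004, 0.0096]
tool_rot: [[0.31, 0.001, 0.951], [-0.951, -0.0, 0.31], [0.0, -1.0, 0.0]]
ft_force: [0.7, -0.8, 0.6]
grip_width: -0.0003
```

```bash
python3 look.py 12
python3 - <<'E'
import pickle;from h import *
d=pickle.load(open("d12.pkl","rb"))
crop(d["side"],180,120,280,220,7,"pics/c12.png")
E
```

```text
12.7167 [ 0.5636 -0.0007  0.0093] s -0.0998 l 0.0047 [ 0.4 -0.3  0.2]
```

View pics/c12.png

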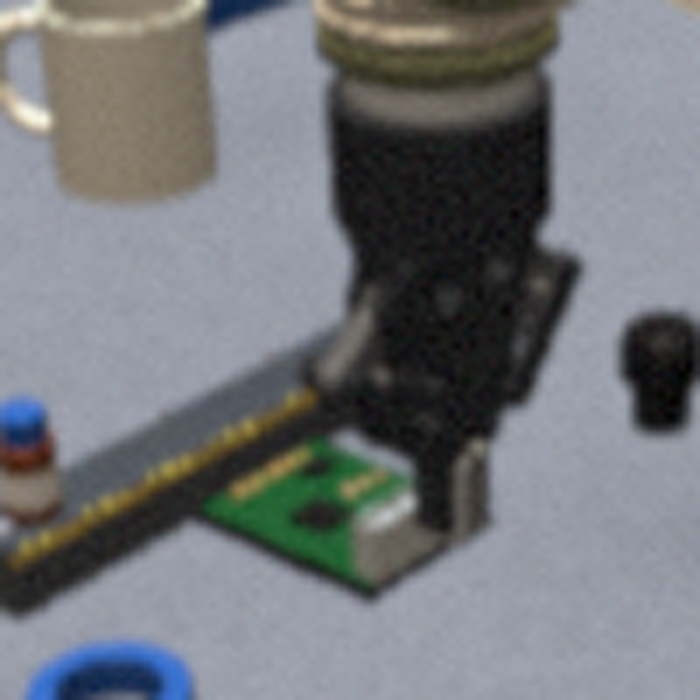

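Emit:
carry_out(
  targets=[
    [[1, -0.5, 1.5, 0, 0, 0, 0], [1, -0.7, 2.2, 0, 0, 0, 0], [1, -0.9, 2.6, 4, 0, 0, 0], [1, -1.0, 3.0, 7.8, 0, 0, 0], [1, -1.3, 4, 11.5, 0, 0, 0], [1, -1.7, 5.1, 15.3, 0, 0, 0], [1, -2.1, 6.4, 19, 0, 0, 0], [1, -2.6, 7.9, 22.6, 0, 0, 0], [1, -3.1, 9.5, 26.1, 0, 0, 0], [1, -3.6, 11.2, 29.6, 0, 0, 0], [1, -4.2, 13.1, 32.9, 0, 0, 0], [1, -4.9, 15.1, 36.1, 0, 0, 0], [1, -5.6, 17.3, 39.3, 0, 0, 0], [1, -6.4, 19.7, 42.3, 0, 0, 0], [1, -6.4, 19.7, 42.3, 0, 0, 0]],
  ],
)

```text
time_s: 13.97
position: [0.5573, 0.0193, 0.0522]
tool_rot: [[0.31, 0.001, 0.951], [-0.951, 0.0, 0.31], [0.0, -1.0, 0.001]]
ft_force: [-0.2, -1.9, 1.6]
grip_width: -0.0
```

```bash
python3 look.py 13
python3 - <<'E'
import pickle;from h import *
d=pickle.load(open("d13.pkl","rb"))
crop(d["side"],180,120,280,220,7,"pics/c13.png")
E
```

```text
14.0667 [0.5573 0.0189 0.0517] s -0.0793 l 0.0049 [ 0.7 -3.6  2.3]
```

View pics/c13.png

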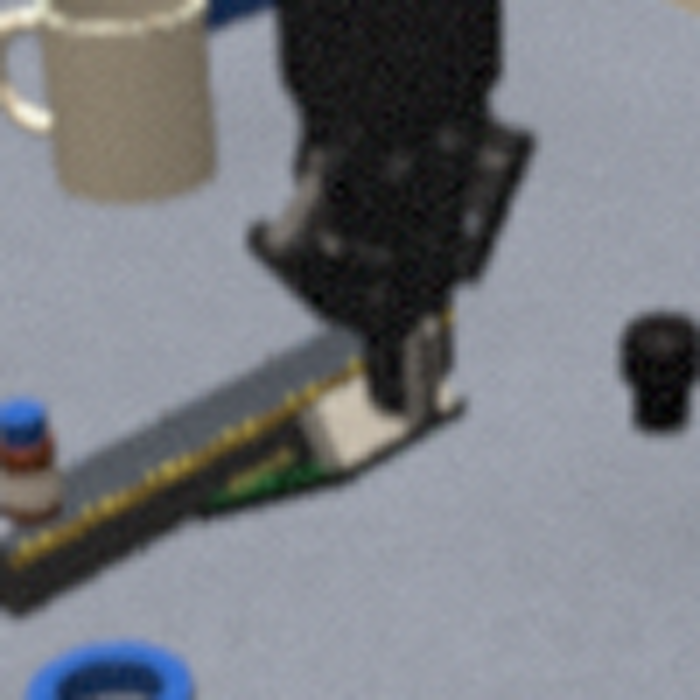

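Emit:
carry_out(
  targets=[
    [[1, -0.8, 2.4, 2.9, 0, 0, 0], [1, -1.6, 4.9, 5.7, 0, 0, 0], [1, -2.5, 7.6, 8.4, 0, 0, 0], [1, -3.4, 10.5, 10.9, 0, 0, 0], [1, -4.3, 13.4, 13.3, 0, 0, 0], [1, -5.3, 16.4, 15.5, 0, 0, 0], [1, -6.3, 19.4, 17.6, 0, 0, 0], [1, -7.4, 22.6, 19.5, 0, 0, 0], [1, -8.4, 25.8, 21.3, 0, 0, 0], [1, -9.5, 29.2, 22.9, 0, 0, 0], [1, -9.5, 29.2, 22.9, 0, 0, 0]],
  ],
)

```text
time_s: 14.98
position: [0.5478, 0.0486, 0.0751]
tool_rot: [[0.31, 0.001, 0.951], [-0.951, -0.0, 0.31], [0.0, -1.0, 0.001]]
ft_force: [1.6, -2.7, 5.9]
grip_width: -0.0001
```

```bash
python3 look.py 14
python3 - <<'E'
import pickle;from h import *
d=pickle.load(open("d14.pkl","rb"))
crop(d["side"],180,120,280,220,7,"pics/c14.png")
E
```

```text
15.0833 [0.5479 0.0483 0.0749] s -0.0484 l 0.005 [ 0.7 -2.8  6.4]
```

View pics/c14.png

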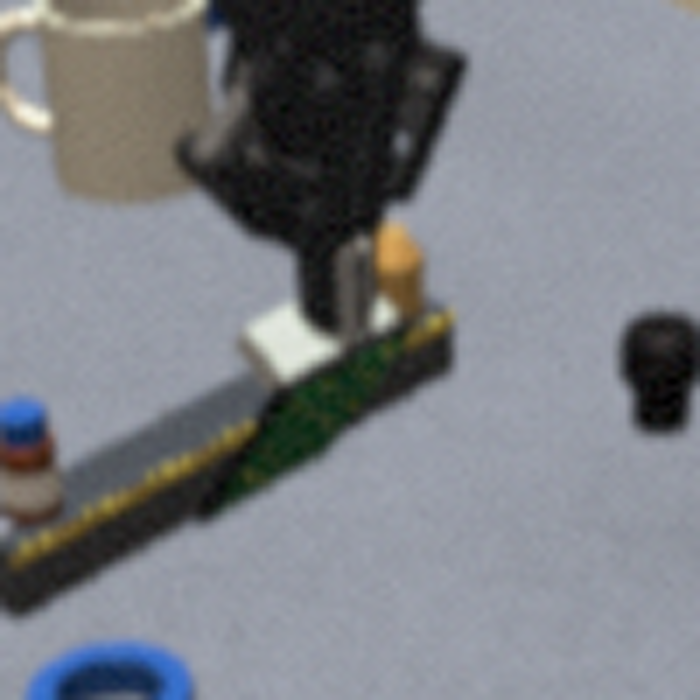

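Emit:
carry_out(
  targets=[
    [[1, -1.1, 3.4, 2.1, 0, 0, 0], [1, -2.3, 6.9, 3.6, 0, 0, 0], [1, -3.4, 10.5, 4.8, 0, 0, 0], [1, -4.6, 14.2, 5.8, 0, 0, 0], [1, -5.8, 17.8, 6.6, 0, 0, 0], [1, -7, 21.5, 7.2, 0, 0, 0], [1, -8.2, 25.2, 7.6, 0, 0, 0], [1, -9.4, 28.9, 7.9, 0, 0, 0], [1, -9.4, 28.9, 7.9, 0, 0, 0]],
  ],
)

```text
time_s: 15.83
position: [0.5382, 0.078, 0.0829]
tool_rot: [[0.31, 0.001, 0.951], [-0.951, 0.0, 0.31], [-0.0, -1.0, 0.001]]
ft_force: [1.2, -1.1, 7.2]
grip_width: -0.0
```

```bash
python3 look.py 15
python3 - <<'E'
import pickle;from h import *
d=pickle.load(open("d15.pkl","rb"))
crop(d["side"],180,120,280,220,7,"pics/c15.png")
E
```

```text
15.9333 [0.5384 0.0776 0.0829] s -0.0175 l 0.005 [ 0.1 -1.3  7.3]
```

View pics/c15.png

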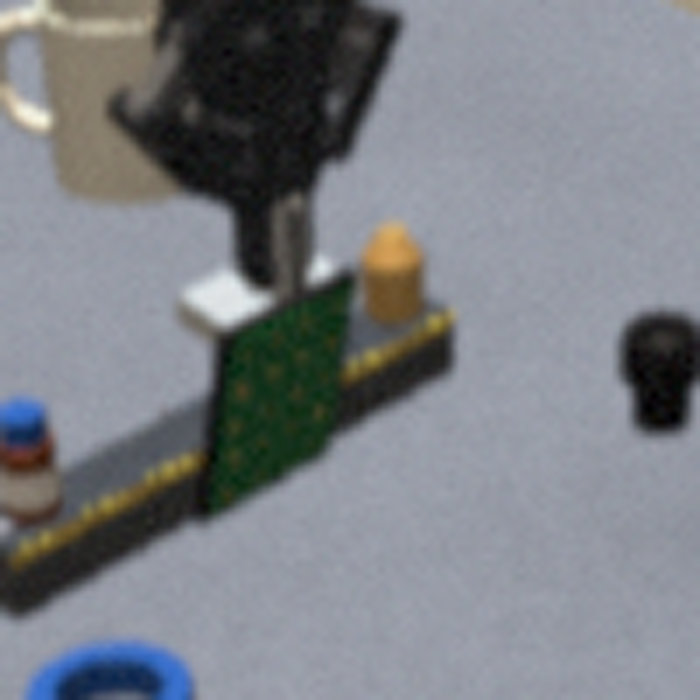

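Emit:
carry_out(
  targets=[
    [[1, -1.2, 3.8, 0.5, 0, 0, 0], [1, -2.5, 7.6, 0.5, 0, 0, 0], [1, -3.7, 11.4, 0.5, 0, 0, 0], [1, -4.9, 15.1, 0, 0, 0, 0], [1, -5.6, 17.5, 0, 0, 0, 0], [1, -5.6, 17.5, 0, 0, 0, 0]],
  ],
)

```text
time_s: 16.43
position: [0.5324, 0.0955, 0.0824]
tool_rot: [[0.31, -0.0, 0.951], [-0.951, 0.001, 0.31], [-0.001, -1.0, 0.0]]
ft_force: [0.3, 0.5, 5.5]
grip_width: 0.0004
```

```bash
python3 look.py 16
python3 - <<'E'
import pickle;from h import *
d=pickle.load(open("d16.pkl","rb"))
crop(d["side"],180,120,280,220,7,"pics/c16.png")
E
```

```text
16.5333 [0.5326 0.095  0.0824] s 0.0007 l 0.0049 [-0.1  1.4  6. ]
```

View pics/c16.png

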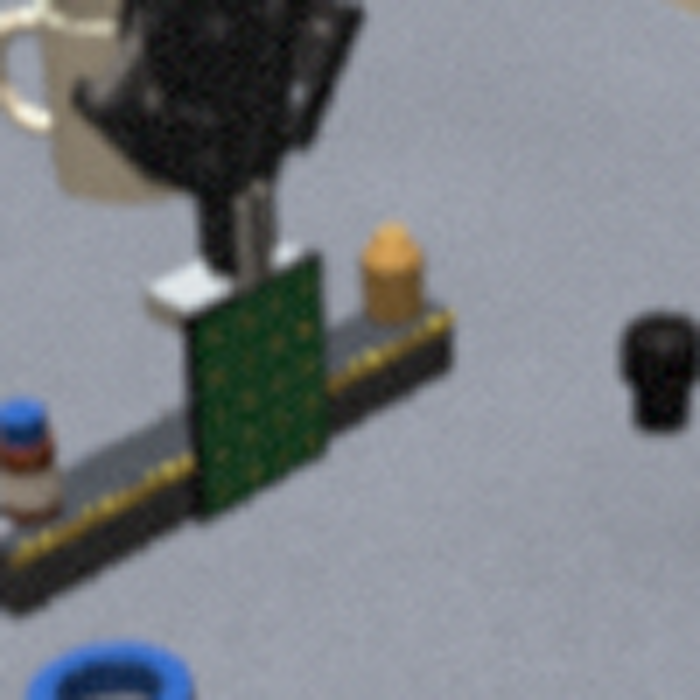

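Emit:
carry_out(
  targets=[
    [[1, 0, 0, 8, 0, 0, 0], [1, 0, 0, 20, 0, 0, 0], [1, 0, 0, 30, 0, 0, 0], [1, 6, -18, 30, 0, 0, 0], [1, 14, -43, 30, 0, 0, 0], [1, 14, -43, 30, 0, 0, 0]],
  ],
)

```text
time_s: 17.03
position: [0.5479, 0.0484, 0.1128]
tool_rot: [[0.307, 0.001, 0.952], [-0.952, -0.001, 0.307], [0.001, -1.0, 0.001]]
ft_force: [-0.3, -0.8, 0.6]
grip_width: -0.0
```

```bash
python3 look.py 17
python3 - <<'E'
import pickle;from h import *
d=pickle.load(open("d17.pkl","rb"))
crop(d["side"],180,120,280,220,7,"pics/c17.png")
E
```

```text
17.1333 [0.5466 0.0509 0.1124] s -0.0455 l 0.0046 [-0.7  0.7  0.3]
```

View pics/c17.png

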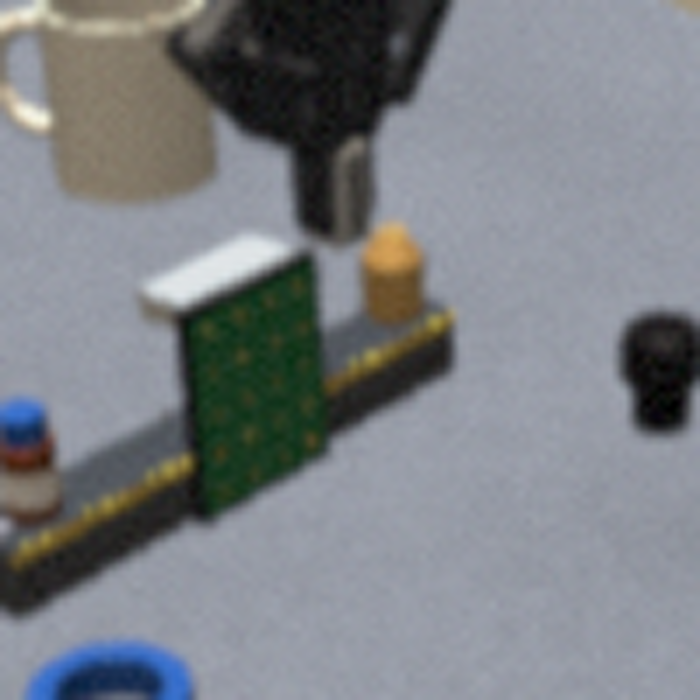

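Emit:
carry_out(
  targets=[
    [[1, 0, 0, -20, 0, 0, 0], [1, 0, 0, -40, 0, 0, 0], [1, 0, 0, -50, 0, 0, 0], [1, -1.2, 3.8, -50, 0, 0, 0], [1, -3, 9.5, -50, 0, 0, 0], [1, -4.9, 15.2, -50, 0, 0, 0], [1, -6.8, 21, -50, 0, 0, 0], [1, -8, 24.7, -50, 0, 0, 0], [1, -9.3, 28.5, -50, 0, 0, 0], [1, -10.2, 31.4, -50, 0, 0, 0], [1, -10.2, 31.4, -50, 0, 0, 0]],
  ],
)

```text
time_s: 18.05
position: [0.5364, 0.0834, 0.0625]
tool_rot: [[0.31, 0.0, 0.951], [-0.951, 0.0, 0.31], [0.0, -1.0, 0.0]]
ft_force: [0.4, 0.1, -1.2]
grip_width: 0.0002
```

```bash
python3 look.py 18
python3 - <<'E'
import pickle;from h import *
d=pickle.load(open("d18.pkl","rb"))
crop(d["side"],180,120,280,220,7,"pics/c18.png")
E
```

```text
18.15 [0.5366 0.0828 0.0624] s -0.0121 l 0.0049 [-0.6 -0.4  0.1]
```

View pics/c18.png

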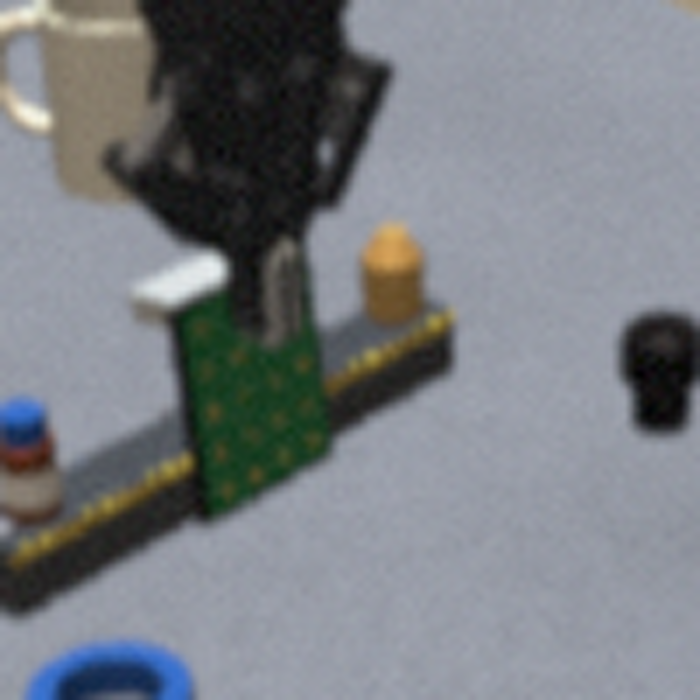

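Emit:
carry_out(
  targets=[
    [[1, -0.9, 2.9, 0, 0, 0, 0], [1, -1.9, 5.7, 0, 0, 0, 0], [1, -2.8, 8.6, 0, 0, 0, 0], [1, -3.7, 11.4, 0, 0, 0, 0], [1, -4.6, 14.3, 0, 0, 0, 0], [1, -5.6, 17.1, 0, 0, 0, 0], [1, -6.5, 20, 0, 0, 0, 0], [1, -7.4, 22.8, 0, 0, 0, 0], [1, -7.4, 22.8, 0, 0, 0, 0]],
  ],
)

```text
time_s: 18.9
position: [0.5289, 0.1061, 0.0623]
tool_rot: [[0.31, -0.0, 0.951], [-0.951, 0.0, 0.31], [-0.0, -1.0, -0.0]]
ft_force: [0.1, 0.6, 0.0]
grip_width: 0.0003
```

```bash
python3 look.py 19
python3 - <<'E'
import pickle;from h import *
d=pickle.load(open("d19.pkl","rb"))
crop(d["side"],180,120,280,220,7,"pics/c19.png")
E
```

```text
19.0 [0.5292 0.1057 0.0623] s 0.012 l 0.0049 [-0.4  0.1 -0.7]
```

View pics/c19.png

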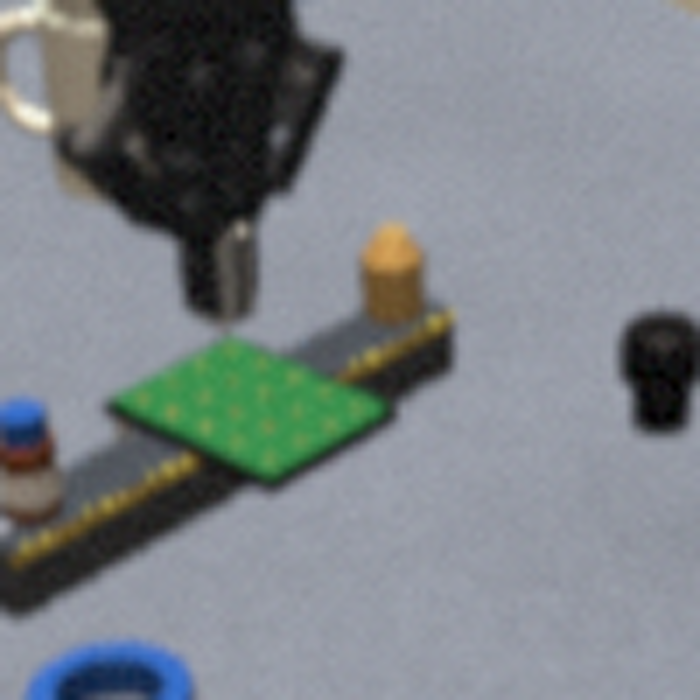

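Emit:
carry_out(
  targets=[
    [[1, 0, 0, 40, 0, 0, 0], [1, 0, 0, 80, 0, 0, 0], [1, 0, 0, 120, 0, 0, 0], [1, 0, -40, 150, 0, 0, 0], [1, 0, -80, 150, 0, 0, 0], [1, 0, -120, 150, 0, 0, 0], [1, 0, -160, 150, 0, 0, 0], [1, 0, -200, 150, 0, 0, 0], [1, 0, -240, 150, 0, 0, 0], [1, 0, -280, 150, 0, 0, 0], [1, 0, -300, 150, 0, 0, 0], [1, 0, -300, 150, 0, 0, 0], [1, 0, -300, 150, 0, 0, 0]],
  ],
)

```text
time_s: 20.08
position: [0.5289, -0.1953, 0.212]
tool_rot: [[0.307, -0.0, 0.952], [-0.952, 0.0, 0.307], [-0.001, -1.0, -0.0]]
ft_force: [-0.0, -0.1, -0.8]
grip_width: -0.0
```

```bash
python3 look.py 20
python3 - <<'E'
import pickle;from h import *
n=np.array([-.309,.951]);e=np.array([.951,.309])
D=pickle.load(open("d20.pkl","rb"))
for k in("side","top"):
    r=D[k];H,S,V=cv2.split(cv2.cvtColor(r["img"],cv2.COLOR_RGB2HSV))
    m=((H>45)&(H<85)&(S>80)&(V>40)).astype(np.uint8)
    N,l,s,c=cv2.connectedComponentsWithStats(m);i=1+np.argmax(s[1:,4])
    cn=cv2.findContours((l==i).astype(np.uint8),0,1)[0][0][:,0]
    q=cv2.minAreaRect((ray(r,cn,.036)[:,:2]*1000).astype(np.float32));B=cv2.boxPoints(q)/1000
    print(k,s[i][4],np.array(q[1]).round(1),round(q[2],1),"s",(B@n+.075).round(4),"l",(B@e-.531).round(4))
E
```

```text
20.1833 [ 0.5291 -0.1936  0.2123] s -0.2726 l -0.0876 [ 0.1 -0.4  0.3]
side 434 [75.1 88. ] 16.6 s [ 0.0452 -0.0428 -0.0446  0.0433] l [-0.0319 -0.0341  0.041   0.0431]
top 625 [67.9 86.6] 17.7 s [ 0.0452 -0.0413 -0.0416  0.0449] l [-0.0285 -0.0289  0.039   0.0394]
```

View pics/l20.png

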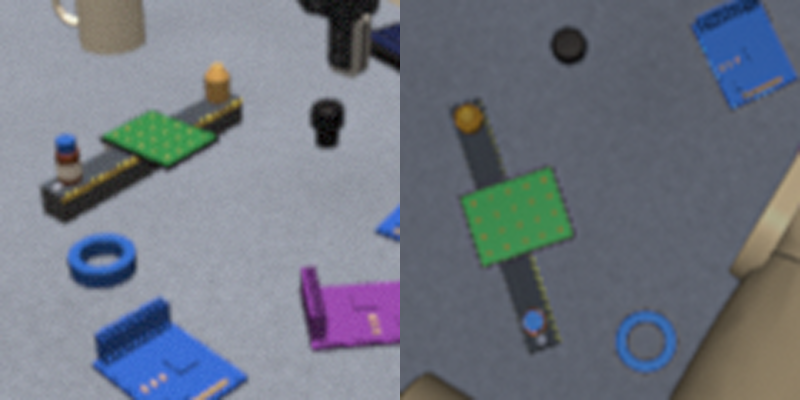

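```bash
python3 look.py 21
python3 - <<'E'
import pickle;from h import *
a,b,c=[pickle.load(open(f"d{k}.pkl","rb")) for k in("0","20","21")]
print("still diff",[np.abs(b[k]["img"][140:260,190:290].astype(int)-c[k]["img"][140:260,190:290]).mean().round(2) for k in b])
for nm,(x0,y0,x1,y1) in dict(obj=(203,178,219,194),vial=(223,236,239,256),eyep=(232,155,250,172),tape=(252,240,275,264)).items():
    A=a["top"]["img"][y0:y1,x0:x1].astype(np.float32).mean(2);C=c["top"]["img"][y0:y1,x0:x1].astype(np.float32).mean(2)
    print(nm,cv2.phaseCorrelate(A,C))
from rig import env
env.close_job();print(env.observe()["time_s"])
E
```

```text
20.2833 [ 0.5292 -0.1932  0.2125] s -0.2723 l -0.0874 [0.3 0.6 0.1]
still diff [np.float64(2.46), np.float64(0.78)]
obj ((0.07862283107370605, 0.13795267880708728), 1.0222871664445847)
vial ((0.10856879107648698, -0.07714681151895064), 0.9740781642496585)
eyep ((0.031026453515874408, 0.12462775460143583), 0.9392720442495228)
tape ((0.16945573968624394, 0.04600197942564854), 0.7691054567694664)
the job is handed in; nothing more can be done
the job is handed in; nothing more can be done
```

The green board is upside down on top of the block, solder side up, with the heat sink hanging behind. I handed the job in at about 20 s of the 51 s, with the gripper well clear and touching nothing.

I pushed it along the table with the closed fingertips until its nose met the striped face, about 4.6 N at contact. I then tipped it by the heat sink face to upright and pushed its upper half over the edge.

**Final position:** in both views the board's outline at 36 mm height comes close to its true size (68 × 87 mm and 75 × 88 mm against 70 × 90), so it lies level. It is square to the block within about 1.5°. The nose sticks out about 42–45 mm, near the upper end of the 30–45 mm you gave.

**Stillness and surroundings:** I saw no movement between two pictures 0.1 s apart, though the side view was noisier than the top. The objective, vial, eyepiece and tape are within 0.2 pixel of where they started. I did not measure the mug, bottle, driver or look-alike boards, but nothing was moved near them.

**What went wrong on the way:**
- **Tip height:** the pictures put the fingertips roughly 10 mm above the reported tool point, while the description puts them 22 mm below it. Because of this, my first push passed over the board without touching it.
- **First tipping attempt:** the fingers slipped off the top of the heat sink at about 50° and the board dropped back flat. It landed a few mm short of the block, with no other visible effect. I pushed it back and repeated the tip with the contact lower on the face.

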